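# Hang a graduated cylinder on the air dryer and open its air half way

### The arm

A 6-joint arm with a two-finger parallel gripper is mounted at the origin on a cart in front of the work surface, level with it; the furniture and walls round the work are solid. World frame = base frame: x ahead of the robot, y to its left, z up, the work surface at z = 0. Lengths are in mm, angles in rad, forces in N, time in s.
With the tool pointing down it reaches from about 250 to 775 mm from the base axis. Payload 4 kg.
Tool frame: the origin (TCP) lies at the very end of the fingers, on their centre line; the grasp point (between the pads) lies manip.grip_depth behind it (manip.grip_depth is the distance from the TCP to the grasp point, in mm); z points along the fingers, y is the direction in which the jaws open and shut (so a half turn about z gives the same grasp; the last joint's range is limited). The gripper opens to 85 mm and grips with 20 to 120 N. Pads are 22 mm wide; open, the fingers measure 114 mm over their backs; the gripper's body (76 mm by 85 mm) begins 54 mm behind the grasp point. The pads swing forward as they close: fully open they stand 13 mm farther back than shut.
Start: joints at [-1.383, 0.087, 1.371, -0, 1.684, -0.103], TCP at [157.692, -526.926, 231.341] pointing down, gripper open.
Joint ranges: [-3.1, 3.1], [-0.76, 2.03], [0.27, 2.55], [-1.08, 4.22], [0.17, 2.65], [-2.57, 2.57]. Speed limits (rad/s): [2.79, 2.79, 3.14, 3.14, 3.14, 3.14].

### API

Orientations are given as a unit quaternion [x, y, z, w].
In Python, from bench import manip gives the robot as it stands.
- The arm moves only by the shell command python3 -m handwheel 'ROWS'. ROWS is JSON, a list of rows, each a list of 3 entries, a list of its own where there are three numbers: the shift along the tool's x, y, z in mm, then the turn about the tool's z in degrees, then the closure in counts, from 0 (fully open) to 255 (shut). In form: [[[dx, dy, dz], spin, claw], ...]. A call has 1 to 20 rows; each row is the pose to reach, as a shift and turn from the pose measured when the call began, along the tool's axes at that moment; what a row does not reach only later rows make up. A row lasts 1/8 s, in which the tool goes at most 62.5 mm and 10.7 degrees, less where a joint would pass 70% of its speed; a pose out of reach is approached as far as the arm can. A call with a gripper value outside its range is refused whole. The fingers move at their own pace and stop on an object; the grip force is fixed at half the most. Time passes only in rows, so rows that repeat a pose let the fingers close. It gives the time, the measured TCP pose, the force and the opening at its end, in the units of the state.
- manip.sense(): the state, without advancing time (a new reading comes with each control period).
- manip.capture(name): name is "scene" or "top"; returns a dict with "color" (420x560x3 uint8, red, green, blue), "z_map" (420x560 float32, mm along the optical axis (not along the pixel's ray), 0 where there is no reading), "intrinsics" (3x3 intrinsics, pixels), "dist_coeffs" ([k1, k2, p1, p2, k3] as OpenCV has them; the pictures are not rectified), "R" (3x3) and "t" (3): a world point X has camera coordinates R X + t. Camera axes: x right, y down, z forward; pixel columns grow to the right and rows downward; lengths in mm; the calibration is good to about 2 mm. A picture is of the moment at which its call begins.
- manip.close_job(): hands the job in, once; it reports no verdict.
The state is a dict: "time": time; "qpos": joint angles; "joint_vel": joint speeds; "tau": joint torques, N m; "tcp_pos": TCP position; "tcp_rot": TCP orientation; "contact_force": force on the tool from outside, world axes, zero at the start; "wrist_torque": the same for the moment, N m; "gripper_width": opening from 0.0 (shut) to 1.0 (fully open).
Only numpy, scipy, OpenCV 4.12 (cv2) and the standard library are available. Lean on these libraries where they do the work, as an engineer would, in place of code of your own. Each camera call takes 0.05 s, during which the arm holds its last target.

### The job

Hang the washed graduated cylinder lying on the bench upside down on the long slanting peg of the drying rack: slide it on gently until you feel its mouth press lightly against the black stop collar, wherever that is set along the peg, and let go of it. Then turn the rack's air valve to half open (45 degrees, handle over the middle tick mark). Leave the timer and the tape roll where they are.

Things in the scene. Friction and masses are not known exactly. Their poses are not given: they have to be found in the camera images.
- cylinder: white graduated cylinder, 140 long, loose, 60 g, lying level on flats of its two hexagons. Origin on its axis at mid length, 20 above the bench; x axis from foot to open mouth. Barrel 26 outside, bore 21, 130 deep. Hexagons 40 across flats: foot at x = -70 to -62, grey bumper ring at x = +42 to +50; smooth barrel between them to grip
- cylinder_mouth (a point): centre of the cylinder's open mouth, at x = +70 in its frame
- dryer: fixed drying rack: grey base plate 120 x 245 x 8, white block 160 wide whose face looks up at 35 degrees above level, top edge at z 97; two white pegs square on the face, valve beside. Origin on the bench; x axis: level direction the pegs point; y: from short to long peg. Peg roots at (30, +35 long / -35 short, 75), valve axis at (0, -130)
- long_peg: the long peg, fixed: 15 diameter, 90 long, round tip, slanting up at 35 degrees above level. Origin on its axis at its root, at the outer face of the root flange; z axis runs along the peg to its tip
- collar_seat: the steel flange, 28 diameter, at the root of the long peg; fixed, origin and axes as for the long peg. In front of it the black stop collar (38 diameter, 8 thick) is clamped on the peg. Its setting differs each time and is not reported: its outer face, where the cylinder's mouth comes to rest, is 8 to 32 from the root. It withstands a press of a few N; over 30 N is too hard
- short_peg: the short peg, parallel to the long one and 70 beside it: 11 diameter, 42 long; not to be used. Origin and axes as for the long peg
- air_valve (a joint): angle of the air valve's bar handle about the vertical: 0 = closed (long end the way the pegs point, rack's +x), 1.571 = fully open (long end towards the pegs, rack's +y), counterclockwise from above; stops at both ends, held by friction. Three black ticks on the white disc under it at 0, 45 and 90 degrees
- valve_pointer (a point): end of the long arm of the handle, 42 from the turning axis, at the same height as valve_grip
- timer: bystander: white bench timer, 62 x 66 x 18, loose. Origin at its underside centre
- tape_roll: bystander: roll of lab tape, 61 diameter, 25 high, loose, lying flat. Origin at its underside centre
- valve_grip (a point): point on the valve's vertical turning axis, 90 above the bench, inside the black bar handle. The bar is 10 thick and 22 high (74 to 96 above the bench) and reaches 42 to one side of the axis and 18 to the other; the white disc under it has its top 70 above the bench

How it is judged:
By the outcome, as a careful person would: the job done as asked, in the order asked, and still so for the second after the job is handed in, with the robot touching nothing.
It also fails if it takes over 51 s, if anything falls off the work surface, if the arm or the gripper's body presses on something with over 40 N, if the wrist force passes 120 N, or if a joint passes its speed limit or range.

## Working session

There is one attempt and no reset: what is moved stays moved. The work goes in short steps, Python scripts to look and compute and a shell command to move; the robot and the scene stay as the last step left them, time stands still between calls to the robot, and variables do not carry over. Pictures are saved under pics/ and viewed, and the job is handed in when it is done.

```bash
ls; mkdir -p pics
python3 - <<'E'
from bench import manip
import cv2,numpy as np
print(manip.sense(), manip.grip_depth)
for n in("scene","top"):
    d=manip.capture(n)
    np.savez(f"{n}0.npz",**{k:np.array(v) for k,v in d.items()})
    cv2.imwrite(f"pics/{n}0.png",cv2.cvtColor(d["color"],cv2.COLOR_RGB2BGR))
    print(n,d["intrinsics"],d["dist_coeffs"],d["R"],d["t"])
E
```

```text
pics
{'time': 0.0, 'qpos': array([-1.38308500e+00,  8.79621299e-02,  1.37226406e+00, -1.10571362e-05,
        1.68360267e+00, -1.03092430e-01]), 'joint_vel': array([-0.00031786,  0.00256541,  0.00145376,  0.00015257,  0.00090519,
        0.00104482]), 'tau': array([ 2.93458936e-05, -3.51873279e+01, -3.13267243e+01, -1.46082657e-04,
        1.10030884e-02, -1.19727571e-05]), 'tcp_pos': array([ 157.59956318, -526.41465181,  230.13025686]), 'tcp_rot': array([ 9.89447228e-01,  1.44889380e-01, -5.27815360e-05, -1.11687286e-03]), 'contact_force': array([-0.53207364,  0.04638106,  0.69662859]), 'wrist_torque': array([ 0.03172605, -0.04399363,  0.00307933]), 'gripper_width': 1.0019189791186467} 18.700000000000003
scene [[466.63951704   0.         281.13089415]
 [  0.         466.63951704 212.63082681]
 [  0.           0.           1.        ]] [-0.03811804  0.          0.          0.          0.        ] [[-0.42439358 -0.90512254  0.0253627 ]
 [-0.40498112  0.16468588 -0.89937137]
 [ 0.80986442 -0.39195885 -0.43644917]] [359.15661945 268.44488765 647.54541488]
top [[539.58151291   0.         284.09598138]
 [  0.         539.58151291 215.48060035]
 [  0.           0.           1.        ]] [0.00543529 0.         0.         0.         0.        ] [[-4.67604078e-04 -9.99946738e-01  1.03103586e-02]
 [-9.83019657e-01 -1.43230835e-03 -1.83494691e-01]
 [ 1.83499685e-01 -1.02210880e-02 -9.82966630e-01]] [ 121.69720088  544.24279567 1335.45039521]
```

View pics/scene0.png

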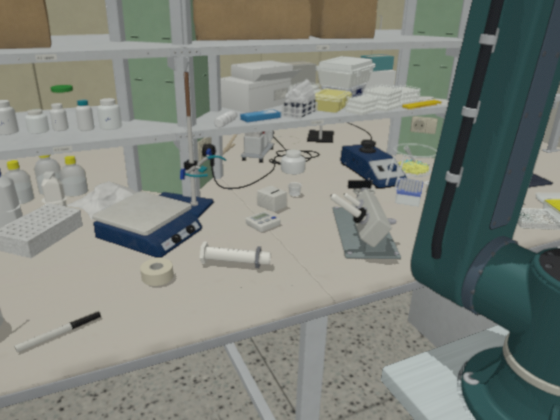

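View pics/top0.png

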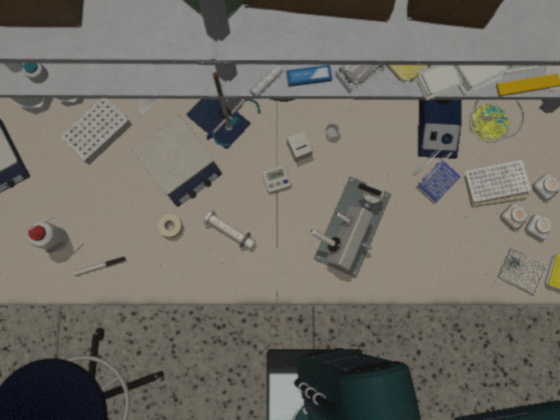

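Run:
```python
import cv2
a=cv2.imread("pics/top0.png");b=cv2.imread("pics/scene0.png")
cv2.imwrite("pics/t_rack.png",cv2.resize(a[165:285,300:420],(600,600),interpolation=cv2.INTER_CUBIC))
cv2.imwrite("pics/t_cyl.png",cv2.resize(a[200:260,190:270],(800,600),interpolation=cv2.INTER_CUBIC))
cv2.imwrite("pics/s_rack.png",cv2.resize(b[165:275,310:420],(600,600),interpolation=cv2.INTER_CUBIC))
cv2.imwrite("pics/s_cyl.png",cv2.resize(b[230:280,190:280],(800,444),interpolation=cv2.INTER_CUBIC))
```

```text
(no output)
```

View pics/t_rack.png

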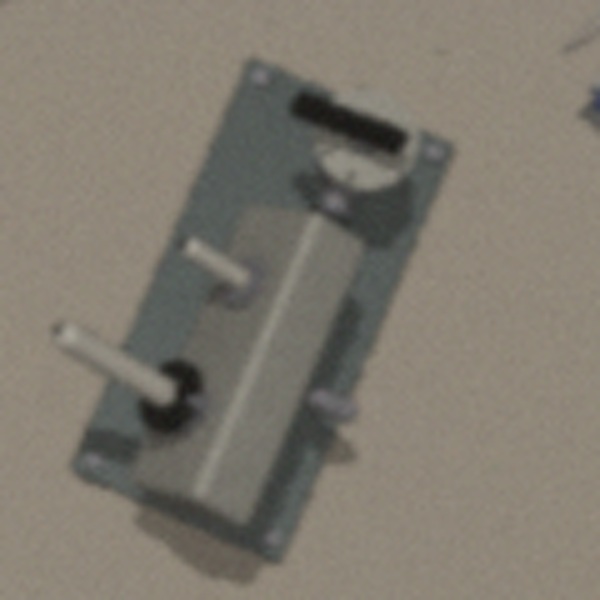

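View pics/t_cyl.png

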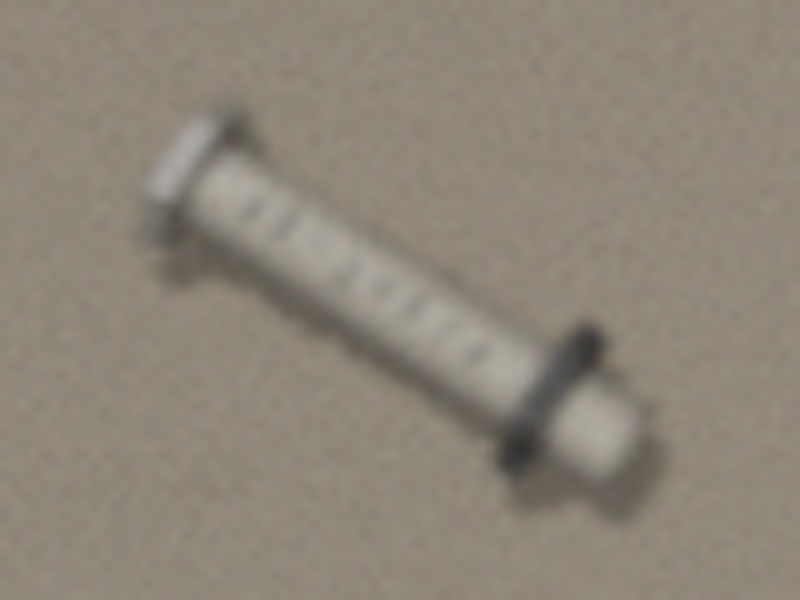

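View pics/s_rack.png

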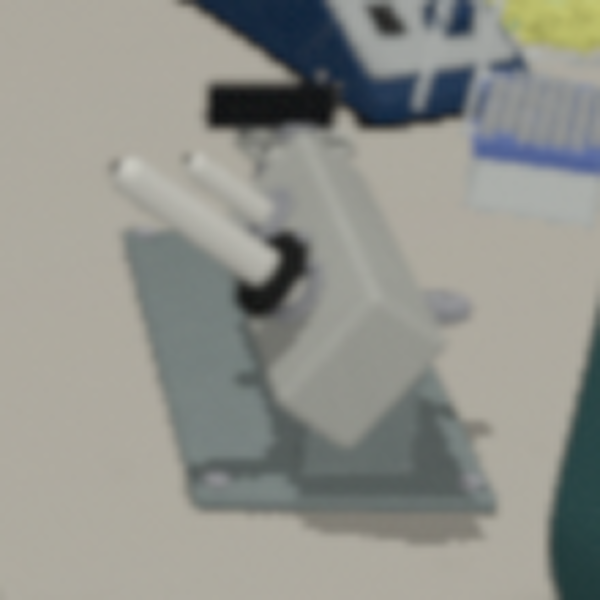

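View pics/s_cyl.png

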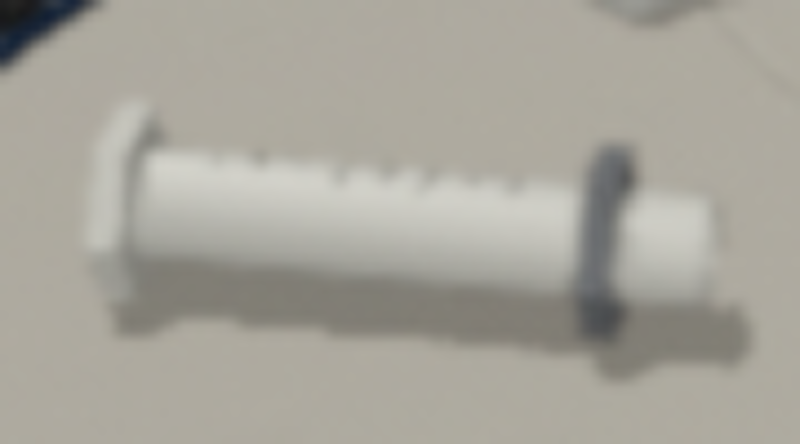

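```bash
cat > h.py <<'E'
import numpy as np,cv2
def load(n): return dict(np.load(n+".npz"))
def cloud(d):
    h,w=d["z_map"].shape
    u,v=np.meshgrid(np.arange(w),np.arange(h))
    p=cv2.undistortPoints(np.stack([u,v],-1).reshape(-1,1,2).astype(float),d["intrinsics"],d["dist_coeffs"]).reshape(h,w,2)
    z=d["z_map"][...,None]
    c=np.concatenate([p*z,z],-1)
    X=(c-d["t"])@d["R"]
    X[d["z_map"]<=0]=np.nan
    return X
def ray(d,px,zp):
    p=cv2.undistortPoints(np.array(px,float).reshape(-1,1,2),d["intrinsics"],d["dist_coeffs"]).reshape(-1,2)
    v=np.c_[p,np.ones(len(p))]@d["R"]; o=-d["R"].T@d["t"]
    s=(np.broadcast_to(zp,len(p))-o[2])/v[:,2]
    return o+v*s[:,None]
def proj(d,X):
    r,_=cv2.Rodrigues(d["R"]); return cv2.projectPoints(np.array(X,float).reshape(-1,1,3),r,d["t"],d["intrinsics"],d["dist_coeffs"])[0].reshape(-1,2)
E
python3 - <<'E'
from h import *
np.set_printoptions(precision=1,suppress=True)
T=load("top0");S=load("scene0")
XT=cloud(T);XS=cloud(S)
print("bench T",XT[250:290:13,150:350:60,2].round(1),"S",XS[300:320:10,200:300:40,2])
f=lambda x,y:(x,y)
c=np.array([(255,58),(455,150),(278,560),(78,468)])/5+[300,165]
print("plate T",ray(T,c,8))
c=np.array([(195,505),(490,508),(127,232)])/5.4545+[310,165]
print("plate S",ray(S,c,8))
print("tips T",ray(T,np.array([(60,333),(185,243)])/5+[300,165],[122.3,94.8]))
print("tips S",ray(S,np.array([(112,165),(188,158)])/5.4545+[310,165],[122.3,94.8]))
print("disc T",ray(T,np.array([(365,142)])/5+[300,165],70))
print("handle T ends",ray(T,np.array([(297,104),(408,140)])/5+[300,165],96))
print("handle S ends",ray(S,np.array([(207,105),(335,105)])/5.4545+[310,165],85))
# cylinder
k=lambda a:np.array(a)/10+[190,200]
print("cyl T foot,mouth,ring", ray(T,k([(165,175),(635,440),(555,400)]),20))
s=90/800
print("cyl S", ray(S,np.array([(110,200),(712,250),(607,242)])*s+[190,230],20))
for n,X in(("T",XT),("S",XS)):
    m=(X[...,2]>100)&(X[...,2]<135)&(abs(X[...,0]-500)<250)&(X[...,1]<100)&(X[...,1]>-400)
    print(n,m.sum()); print(X[m][:40])
E
```

```text
bench T [[-1.4  2.3 -5.3 84.5]
 [ 3.9  0.5  0.9 60.6]
 [-0.2  1.1 -7.  -1. ]
 [ 0.3 -1.9 -2.5  0.3]] S [[ 0.2 -0.7 -0.4]
 [-1.   0.4  0.8]]
plate T [[ 658.4  -58.2    8. ]
 [ 608.  -163.9    8. ]
 [ 389.9  -63.9    8. ]
 [ 437.7   39.4    8. ]]
plate S [[431.3  45.4   8. ]
 [384.7 -59.2   8. ]
 [654.  -57.4   8. ]]
tips T [[491.1  55.3 122.3]
 [540.7  -9.1  94.8]]
tips S [[501.9  50.1 122.3]
 [549.9 -17.2  94.8]]
disc T [[ 598.1 -104.8   70. ]]
handle T ends [[ 611.6  -66.5   96. ]
 [ 593.2 -121.7   96. ]]
handle S ends [[ 616.6  -70.    85. ]
 [ 595.2 -124.2   85. ]]
cyl T foot,mouth,ring [[544.1 324.7  20. ]
 [474.3 201.1  20. ]
 [484.8 222.   20. ]]
cyl S [[546.5 319.7  20. ]
 [472.8 200.3  20. ]
 [485.2 221.   20. ]]
T 219
[[ 709.3 -275.6  100.8]
 [ 708.3 -277.1  104. ]
 [ 706.6 -272.8  101.2]
 [ 704.3 -273.1  108.3]
 [ 703.4 -269.6  102.9]
 [ 701.1 -269.8  101.7]
 [ 696.8 -262.9  107.3]
 [ 697.6 -266.3  104.5]
 [ 697.7 -299.2  104.5]
 [ 695.7 -264.3  102.3]
 [ 695.1 -299.   104.5]
 [ 692.7 -261.3  103.4]
 [ 692.7 -296.6  103.6]
 [ 690.8 -259.3  101. ]
 [ 688.6 -292.4  108.3]
 [ 
[... 864 characters left out ...]
. ]
 [ 650.7 -257.1  112.6]
 [ 669.4 -239.8  105.8]
 [ 650.8 -257.7  109.7]
 [ 666.9 -234.8  104.4]
 [ 645.9 -250.6  109.5]
 [ 656.5 -226.6  106.2]
 [ 642.9 -248.4  108. ]
 [ 652.1 -223.5  105.3]
 [ 635.4 -242.5  108.6]
 [ 653.6 -221.9  102.2]
 [ 628.8 -233.9  109.2]
 [ 629.7 -238.   108.3]
 [ 650.5 -219.7  100.8]
 [ 629.5 -235.   106.1]
 [ 629.8 -235.7  103.1]
 [ 624.8 -231.8  102.6]
 [ 540.   -11.6  102.1]
 [ 538.3  -13.2  102.5]
 [ 538.2  -15.8  102.1]
 [ 493.7   51.9  128.8]
 [ 491.3   51.   129.6]
 [ 489.9   49.5  130. ]
 [ 486.6   49.2  131.2]
 [ 487.3   46.3  130.5]
 [ 539.3   -8.8  100.4]
 [ 533.8   -7.7  102.8]
 [ 534.7  -11.   101.9]
 [ 535.7  -14.3  101. ]
 [ 533.6  -15.6  101.6]]
```

Run:
```python
from h import *
for n,box in(("top0",(305,205,350,260)),("scene0",(325,185,375,230))):
    d=load(n);x0,y0,x1,y1=box
    im=d["color"][y0:y1,x0:x1]
    big=cv2.resize(im,None,fx=12,fy=12,interpolation=cv2.INTER_CUBIC)
    for i in range(0,x1-x0,5):
        cv2.line(big,(i*12+6,0),(i*12+6,big.shape[0]),(255,0,0),1);cv2.putText(big,str(x0+i),(i*12,10),0,.35,(255,255,0),1)
    for i in range(0,y1-y0,5):
        cv2.line(big,(0,i*12+6),(big.shape[1],i*12+6),(255,0,0),1);cv2.putText(big,str(y0+i),(0,i*12+6),0,.35,(255,255,0),1)
    cv2.imwrite(f"pics/peg_{n}.png",big[:600,:,::-1])
```

```text
(no output)
```

View pics/peg_top0.png

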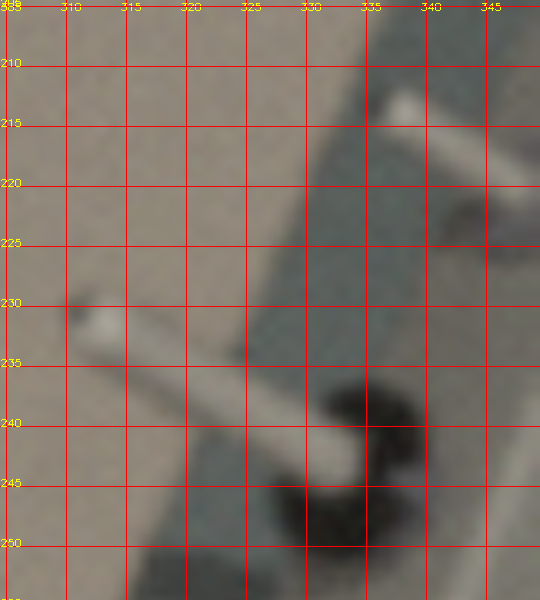

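View pics/peg_scene0.png

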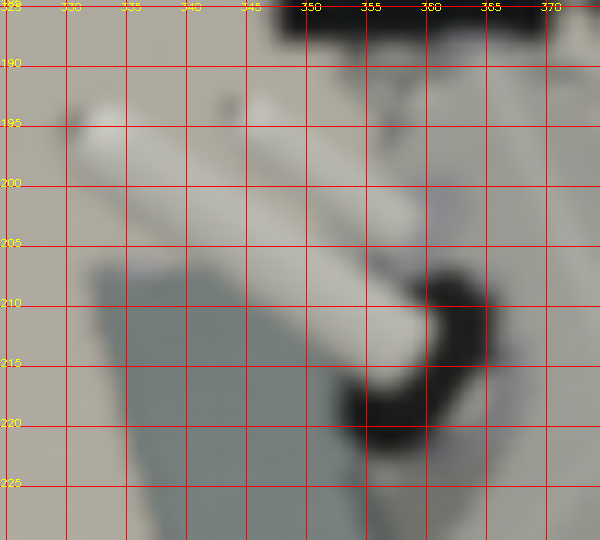

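Run:
```python
from h import *
from scipy.optimize import least_squares
np.set_printoptions(precision=1,suppress=True)
T=load("top0");S=load("scene0")
def tri(a,b):
    P=[]
    for d,p in((T,a),(S,b)):
        q=cv2.undistortPoints(np.array(p,float).reshape(1,1,2),d["intrinsics"],d["dist_coeffs"]).reshape(2,1);P.append(q)
    X=cv2.triangulatePoints(np.c_[T["R"],T["t"]],np.c_[S["R"],S["t"]],P[0],P[1]);return (X[:3]/X[3]).ravel()
pt={'longtip':((310.7,230.5),(330.5,194.8)),'shorttip':((335.9,213.2),(343.7,193.4)),'collar':((332.9,243),(358.7,213.3))}
for k,v in pt.items(): print(k,tri(*v))
c,s=np.cos(np.radians(35)),np.sin(np.radians(35))
rack={'longtip':(30+90*c,35,75+90*s),'shorttip':(30+42*c,-35,75+42*s)}
plT=np.array([(255,58),(455,150),(278,560),(78,468)])/5+[300,165]
obs=[]
for k,X in rack.items():
    obs+= [(T,X,pt[k][0]),(S,X,pt[k][1])]
obs+=[(T,(0,-130,70),(373,193.4))]
# handle ends: T top face, S
def res(p):
    R=np.array([[np.cos(p[2]),-np.sin(p[2])],[np.sin(p[2]),np.cos(p[2])]])
    out=[]
    for d,X,px in obs:
        w=np.r_[R@np.array(X[:2])+p[:2],X[2]]
        out+=list(proj(d,w)[0]-px)
    return np.array(out)
r=least_squares(res,[540,-40,1.15]);print(r.x,np.degrees(r.x[2]),r.fun.round(1))
p=r.x;R=np.array([[np.cos(p[2]),-np.sin(p[2])],[np.sin(p[2]),np.cos(p[2])]])
print("plate in rack T",(ray(T,plT,8)[:,:2]-p[:2])@R)
plS=np.array([(195,505),(490,508),(127,232)])/5.4545+[310,165]
print("plate in rack S",(ray(S,plS,8)[:,:2]-p[:2])@R)
for nm in('longtip','shorttip'): print(nm,R@np.array(rack[nm][:2])+p[:2],rack[nm][2])
C=tri(*pt['collar']);print("collar in rack",(C[:2]-p[:2])@R,C[2])
for sc in(8,20,32):
    X=np.r_[R@np.array([30+sc*c,35])+p[:2],75+sc*s];print(sc,proj(T,X),proj(S,X))
print("valve",R@np.array([0,-130])+p[:2])
print("handle T rack",(ray(T,np.array([(297,104),(408,140)])/5+[300,165],96)[:,:2]-p[:2])@R)
```

```text
longtip [492.1  57.8 128.7]
shorttip [539.6  -6.6 102.2]
collar [467.2   0.3  86.8]
[481.3 -51.3   1.1] 65.23589858719212 [ 0.5  0.  -0.7  0.7  0.6  0.3 -0.4  1.1  0.4 -0.5]
plate in rack T [[  67.9 -163.7]
 [ -49.2 -162.2]
 [ -49.7   77.7]
 [  64.1   77.6]]
plate in rack S [[  66.8   86. ]
 [ -47.7   84.5]
 [  66.8 -159.4]]
longtip [493.   57.5] 126.62187927159414
shorttip [540.1  -7.5] 99.09021032674394
collar in rack [40.9 34.4] 86.75537260838878
8 [[334.6 244.7]] [[359.7 216.4]]
20 [[331.3 242.7]] [[355.4 213.4]]
32 [[327.9 240.6]] [[351.1 210.4]]
valve [ 599.4 -105.8]
handle T rack [[  40.7 -124.7]
 [ -17.1 -131. ]]
```

```bash
cat > go.py <<'E'
import sys,numpy as np
from bench import manip
from scipy.spatial.transform import Rotation as Ro
def go(x,y,z,yaw=None):
    s=manip.sense();R=Ro.from_quat(s["tcp_rot"]).as_matrix()
    d=R.T@(np.array([x,y,z])-s["tcp_pos"])
    cy=np.degrees(np.arctan2(R[1,0],R[0,0]))
    print("t",round(s["time"],2),"pos",s["tcp_pos"].round(1),"yaw",cy.round(2),"tool z",R[:,2].round(3),"F",s["contact_force"].round(1),"w",round(s["gripper_width"],3),"q",s["qpos"].round(2))
    print("shift",d.round(1),"spin",None if yaw is None else -round((yaw-cy+180)%360-180,1))
a=[float(v) for v in sys.argv[1:]]
go(*a)
E
python3 go.py 529.6 296 120 59.5
```

```text
t 0.1 pos [ 157.6 -526.4  230.2] yaw 16.66 tool z [-0.     0.002 -1.   ] F [0.3 0.1 0.5] w 0.998 q [-1.38  0.09  1.37 -0.    1.68 -0.1 ]
shift [ 592.2 -681.   111.7] spin -42.8
```

```bash
python3 -m handwheel '[[[55,-63,0],-4,0],[[110,-126,0],-8,0],[[166,-190,0],-12,0],[[222,-255,0],-16,0],[[278,-320,0],-20,0],[[334,-384,0],-24,0],[[390,-448,0],-28,0],[[446,-512,30],-32,0],[[500,-575,60],-36,0],[[550,-632,90],-40,0],[[592,-681,112],-42.8,0],[[592,-681,112],-42.8,0],[[592,-681,112],-42.8,0],[[592,-681,112],-42.8,0],[[592,-681,112],-42.8,0],[[592,-681,112],-42.8,0],[[592,-681,112],-42.8,0]]'; python3 go.py 529.6 296 40 59.5
```

```text
time: 2.22
tcp_pos: [529.0, 295.3, 119.3]
tcp_rot: [0.868, 0.496, -0.0, -0.001]
contact_force: [0.2, -0.6, 0.1]
gripper_width: 1.002
t 2.23 pos [529.  295.3 119.3] yaw 59.47 tool z [-0.002  0.001 -1.   ] F [ 0.2 -0.6  0.1] w 1.002 q [0.41 0.26 1.4  0.   1.49 0.95]
shift [ 0.9  0.3 79.3] spin -0.0
```

```bash
python3 -m handwheel '[[[1,0,50],0,0],[[1,0,95],0,0],[[1,0,113],0,0],[[1,0,115],0,0],[[1,0,115],0,0],[[1,0,115],0,255],[[1,0,115],0,255],[[1,0,115],0,255],[[1,0,115],0,255],[[1,0,115],0,255],[[1,0,115],0,255],[[1,0,115],0,255]]'; python3 go.py 529.6 296 120 65.2
```

```text
time: 3.72
tcp_pos: [529.8, 296.6, 4.9]
tcp_rot: [0.868, 0.496, 0.0, -0.001]
contact_force: [0.4, -0.5, 4.4]
gripper_width: 0.277
t 3.73 pos [529.8 296.6   4.9] yaw 59.46 tool z [-0.     0.002 -1.   ] F [ 0.4 -0.5  4.4] w 0.277 q [0.42 0.36 1.51 0.   1.27 0.95]
shift [-5.000e-01 -1.000e-01 -1.151e+02] spin -5.7
```

```bash
python3 -m handwheel '[[[0,0,-20],0,255],[[0,0,-60],0,255],[[0,0,-110],0,255],[[0,0,-140],0,255],[[0,0,-140],0,255]]'; python3 go.py 550 180 120 65.2
```

```text
time: 4.35
tcp_pos: [531.6, 297.1, 149.4]
tcp_rot: [0.868, 0.496, 0.004, -0.0]
contact_force: [0.2, 0.1, -0.9]
gripper_width: 0.278
t 4.35 pos [531.6 297.1 149.4] yaw 59.47 tool z [ 0.007  0.005 -1.   ] F [ 0.2  0.1 -0.9] w 0.278 q [0.42 0.24 1.36 0.   1.54 0.95]
shift [-91.7  75.2  29. ] spin -5.7
```

```bash
python3 -m handwheel '[[[-35,28,0],-2,255],[[-70,57,10],-4,255],[[-92,75,20],-5.7,255],[[-92,75,29],-5.7,255],[[-92,75,29],-5.7,255],[[-92,75,29],-5.7,255]]'; python3 go.py 550 180 120 65.2
cat > look.py <<'E'
import sys
from bench import manip
from h import *
tag=sys.argv[1]; boxes={"top":(250,150,400,275),"scene":(230,120,410,270)}
for n in sys.argv[2:]:
    d=manip.capture(n);np.savez(f"{n}{tag}.npz",**{k:np.array(v) for k,v in d.items()})
    x0,y0,x1,y1=boxes[n];f=4 if n=="scene" else 4.8
    cv2.imwrite(f"pics/{n}{tag}.png",cv2.resize(d["color"][y0:y1,x0:x1,::-1],None,fx=f,fy=f,interpolation=cv2.INTER_CUBIC))
E
python3 look.py 1 top scene
```

```text
time: 5.1
tcp_pos: [549.3, 180.9, 119.7]
tcp_rot: [0.842, 0.539, 0.004, -0.0]
contact_force: [0.2, 0.1, -0.8]
gripper_width: 0.273
t 5.1 pos [549.3 180.9 119.7] yaw 65.24 tool z [ 0.006  0.005 -1.   ] F [ 0.2  0.1 -0.8] w 0.273 q [0.22 0.19 1.48 0.   1.47 0.65]
shift [-0.5  1.  -0.3] spin 0.0
```

View pics/scene1.png

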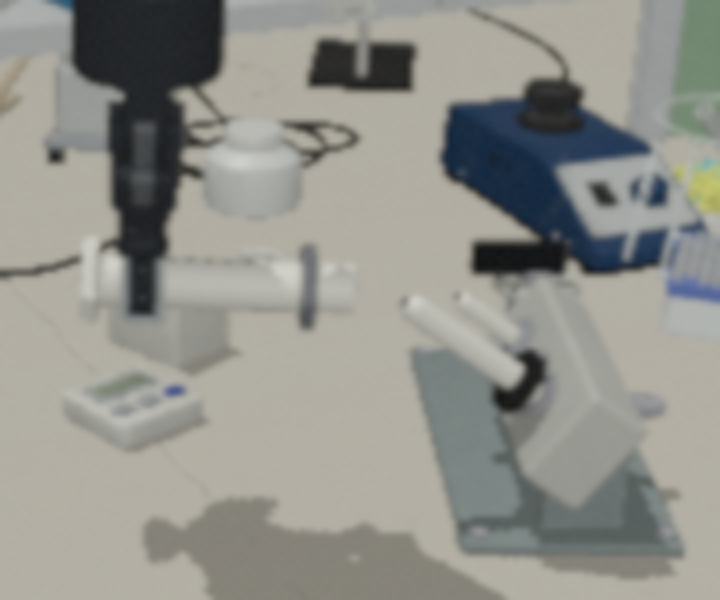

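View pics/top1.png

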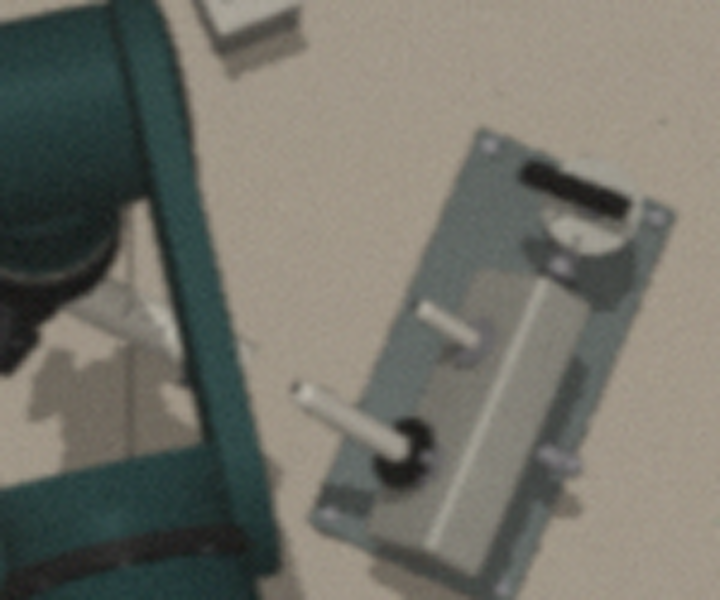

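Run:
```python
from h import *
S=load("scene1")
u=np.array([np.cos(np.radians(65.24)),np.sin(np.radians(65.24)),0])
g=np.array([549.3,180.9,134.8])
for e in(-110,-86,-82,30,22): print(e,proj(S,g+e*u).round(1),((proj(S,g+e*u)-[230,120])*4).round(0))
m=g-110*u
for dz in(-13,13):print(((proj(S,m+[0,0,dz])-[230,120])*4).round(0))
a=np.radians(65.24);R=np.array([[np.cos(a),-np.sin(a)],[np.sin(a),np.cos(a)]])
print("mouth rack",(m[:2]-[481.3,-51.3])@R)
```

```text
-110 [[317.7 191.7]] [[351. 287.]]
-86 [[306.1 191.5]] [[305. 286.]]
-82 [[304.2 191.4]] [[297. 286.]]
30 [[250.  190.3]] [[ 80. 281.]]
22 [[253.8 190.4]] [[ 95. 282.]]
[[349. 310.]]
[[352. 264.]]
mouth rack [129.3335147   35.50082736]
```

```bash
python3 -m handwheel '[[[-8,0.5,7],0,255],[[-17,0.5,13],0,255],[[-17,0.5,13],0,255],[[-17,0.5,13],0,255]]'; python3 look.py 2 scene top;python3 go.py 550 180 120 65.2
```

```text
time: 5.7
tcp_pos: [543.1, 165.2, 107.3]
tcp_rot: [0.842, 0.539, 0.004, -0.0]
contact_force: [-0.5, -0.9, -1.1]
gripper_width: 0.276
t 5.8 pos [543.3 165.4 107.5] yaw 65.24 tool z [ 0.008  0.005 -1.   ] F [ 0.1 -0.4 -0.5] w 0.275 q [0.19 0.18 1.52 0.   1.44 0.63]
shift [ 16.2  -0.  -12.4] spin 0.0
```

View pics/scene2.png

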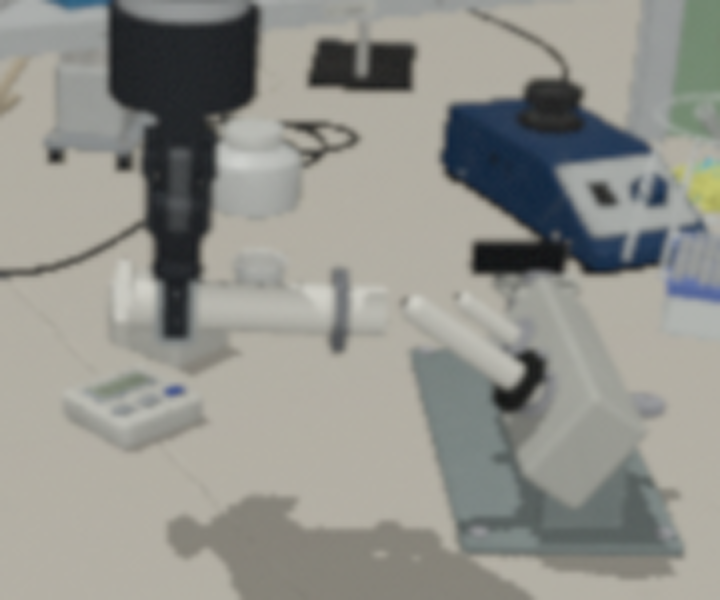

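View pics/top2.png

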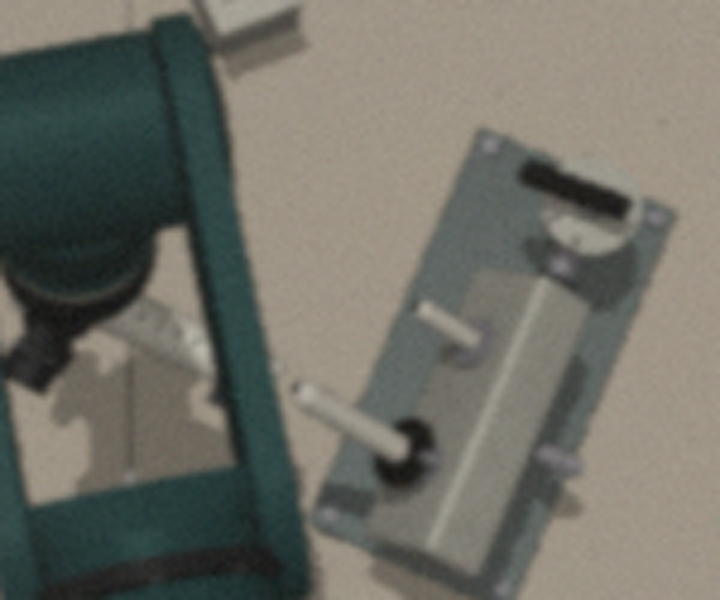

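```bash
python3 -m handwheel '[[[-5,0,0.5],0,255],[[-10,0,0.5],0,255],[[-15,0,0.5],0,255],[[-15,0,0.5],0,255]]'; python3 look.py 3 scene;python3 go.py 550 180 120 65.2
```

```text
time: 6.3
tcp_pos: [536.9, 151.3, 107.0]
tcp_rot: [0.842, 0.539, 0.005, -0.0]
contact_force: [0.1, 0.8, -0.0]
gripper_width: 0.279
t 6.35 pos [537.  151.6 107. ] yaw 65.22 tool z [ 0.008  0.005 -1.   ] F [ 0.5 -0.5 -0.8] w 0.273 q [0.17 0.16 1.54 0.   1.43 0.6 ]
shift [ 31.4  -0.1 -12.8] spin 0.0
```

View pics/scene3.png

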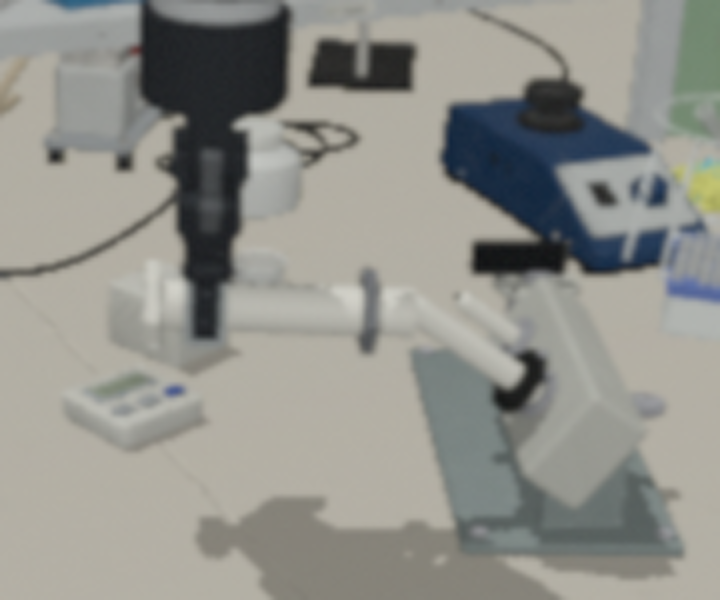

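```bash
python3 -m handwheel '[[[-0.5,0,-3],0,255],[[-1,0,-6],0,255],[[-1.5,0,-9],0,255],[[-2,0,-12],0,255],[[-2.5,0,-15],0,255],[[-3,0,-18],0,255]]'; python3 look.py 4 scene;python3 go.py 550 180 120 65.2
```

```text
time: 7.1
tcp_pos: [535.3, 148.9, 124.9]
tcp_rot: [0.842, 0.539, 0.005, -0.0]
contact_force: [-0.2, 2.1, -5.1]
gripper_width: 0.28
t 7.15 pos [535.6 148.8 125.4] yaw 65.22 tool z [ 0.008  0.005 -1.   ] F [ 0.7  2.6 -3.9] w 0.277 q [0.17 0.14 1.53 0.   1.47 0.6 ]
shift [34.4 -0.   5.7] spin 0.0
```

View pics/scene4.png

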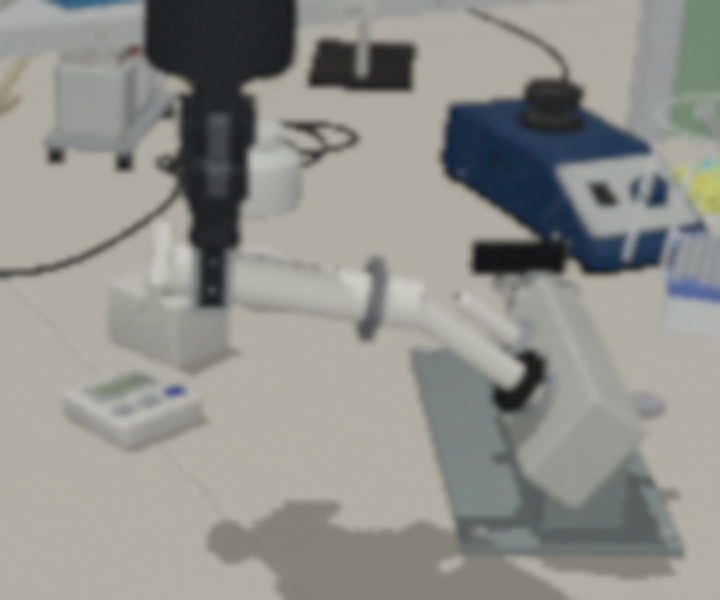

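```bash
python3 -m handwheel '[[[-2,0,-5],0,255],[[-4,0,-10],0,255],[[-6,0,-15],0,255],[[-8.5,0,-20.5],0,255],[[-12,0,-25],0,255],[[-16,0,-30],0,255],[[-20,0,-35],0,255],[[-25,0,-41],0,255],[[-25,0,-41],0,255]]'; python3 look.py 5 scene;python3 go.py 550 180 120 65.2
```

```text
time: 8.28
tcp_pos: [524.8, 125.0, 166.9]
tcp_rot: [0.843, 0.539, 0.005, 0.001]
contact_force: [1.1, 2.6, -1.2]
gripper_width: 0.277
t 8.32 pos [524.7 125.1 166.7] yaw 65.19 tool z [ 0.008  0.004 -1.   ] F [ 1.6  1.4 -2.4] w 0.277 q [0.13 0.08 1.51 0.   1.55 0.56]
shift [60.1 -0.4 47.1] spin -0.0
```

View pics/scene5.png

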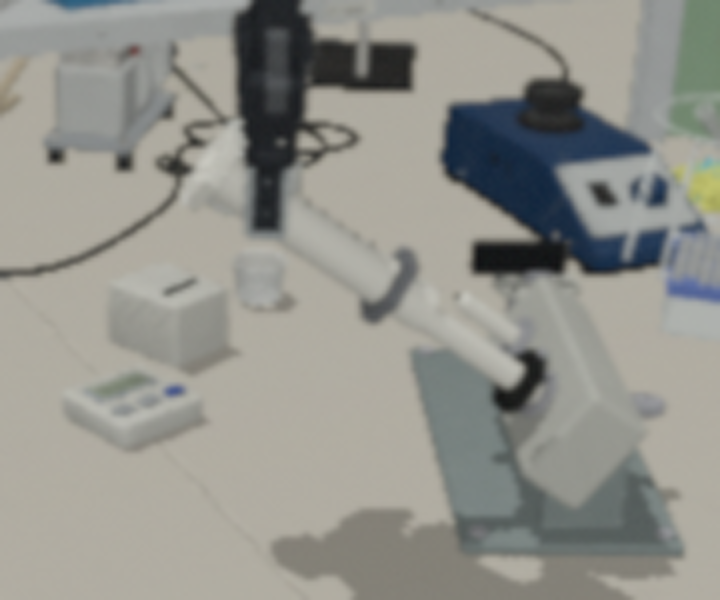

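```bash
python3 -m handwheel '[[[-4.1,0,3.9],0,255],[[-8.2,0,7.7],0,255],[[-12.3,0,10.6],0,255],[[-16.4,0,13.5],0,255],[[-20.5,0,16.3],0,255],[[-24.6,0,19.2],0,255],[[-28.7,0,22],0,255],[[-28.7,0,22],0,255]]'; python3 look.py 6 scene;python3 go.py 550 180 120 65.2
```

```text
time: 9.32
tcp_pos: [512.6, 98.8, 144.2]
tcp_rot: [0.843, 0.539, 0.004, 0.0]
contact_force: [0.1, 0.4, -0.1]
gripper_width: 0.278
t 9.38 pos [512.8  99.  144.4] yaw 65.18 tool z [ 0.008  0.004 -1.   ] F [-0.5  0.6  0.6] w 0.277 q [0.08 0.05 1.58 0.   1.5  0.51]
shift [89.  -0.4 25. ] spin -0.0
```

View pics/scene6.png

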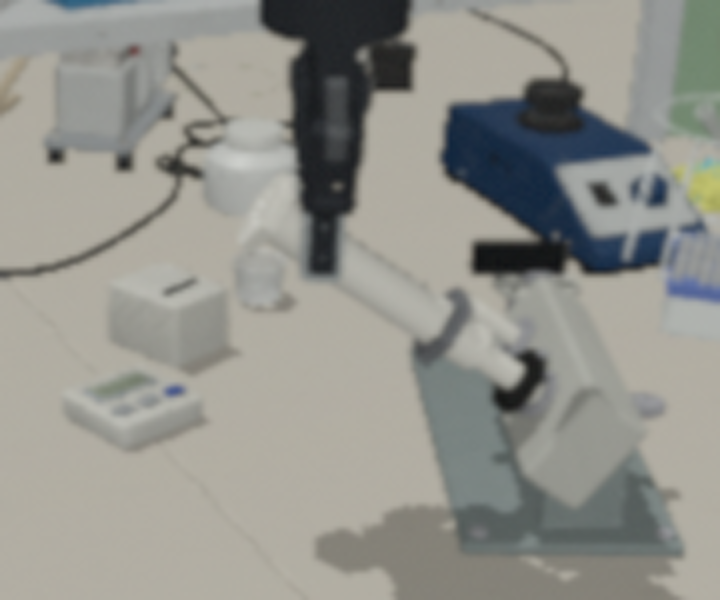

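```bash
cat > ax.py <<'E'
from bench import manip
import numpy as np
s=manip.sense();F=s["contact_force"]
a=np.array([.344,.743,.574])
p=s["tcp_pos"];r=np.array([p[0]-481.3,p[1]+51.3])
print("t",round(s["time"],2),"axialF",round(float(F@a),2),"F",F.round(1),"rackx",round(float(r@[.419,.908]),1),"racky",round(float(r@[-.908,.419]),1),"z",p[2].round(1),"w",round(s["gripper_width"],3))
E
python3 ax.py
python3 -m handwheel '[[[-2,0,1.4],0,255],[[-4.1,0,2.9],0,255],[[-6.5,0,4.6],0,255],[[-6.5,0,4.6],0,255]]' >/dev/null; python3 ax.py
python3 -m handwheel '[[[-0.8,0,0.6],0,255],[[-1.6,0,1.1],0,255],[[-1.6,0,1.1],0,255]]'>/dev/null;python3 ax.py
```

```text
t 9.38 axialF 0.68 F [-0.5  0.6  0.6] rackx 149.7 racky 34.4 z 144.4 w 0.277
t 9.88 axialF 0.09 F [-0.3  0.3 -0.1] rackx 143.0 racky 34.4 z 139.5 w 0.277
t 10.25 axialF -0.23 F [-0.4 -0.4  0.3] rackx 141.3 racky 34.5 z 138.3 w 0.275
```

```bash
python3 -m handwheel '[[[-0.8,0,0.6],0,255],[[-1.6,0,1.1],0,255],[[-1.6,0,1.1],0,255]]'>/dev/null;python3 ax.py
```

```text
t 10.62 axialF -0.31 F [-0.1  0.9 -1.7] rackx 139.7 racky 34.5 z 137.2 w 0.275
```

```bash
python3 -m handwheel '[[[-0.8,0,0.6],0,255],[[-1.6,0,1.1],0,255],[[-1.6,0,1.1],0,255]]'>/dev/null;python3 ax.py; python3 look.py 7 scene
```

```text
t 11.0 axialF 0.19 F [ 0.2 -0.1  0.3] rackx 138.0 racky 34.5 z 136.0 w 0.272
```

View pics/scene7.png

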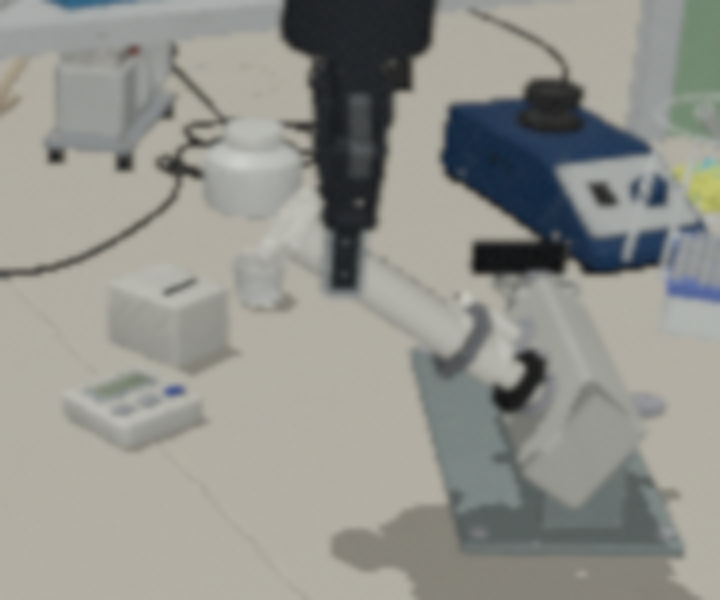

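```bash
python3 -m handwheel '[[[-0.8,0,0.6],0,255],[[-1.6,0,1.1],0,255],[[-1.6,0,1.1],0,255]]'>/dev/null;python3 ax.py
```

```text
t 11.43 axialF -0.31 F [-0.3 -0.3 -0. ] rackx 136.4 racky 34.5 z 134.8 w 0.279
```

```bash
python3 -m handwheel '[[[-0.8,0,0.6],0,255],[[-1.6,0,1.1],0,255],[[-1.6,0,1.1],0,255]]'>/dev/null;python3 ax.py
```

```text
t 11.8 axialF 0.11 F [-0.6  0.4  0.1] rackx 134.7 racky 34.6 z 133.6 w 0.279
```

```bash
python3 -m handwheel '[[[-0.8,0,0.6],0,255],[[-0.8,0,0.6],0,255]]'>/dev/null;python3 ax.py
```

```text
t 12.05 axialF -0.03 F [-0.1  0.  -0. ] rackx 133.8 racky 34.6 z 133.0 w 0.277
```

```bash
python3 -m handwheel '[[[-0.8,0,0.6],0,255],[[-0.8,0,0.6],0,255]]'>/dev/null;python3 ax.py
```

```text
t 12.3 axialF -0.18 F [ 0.9 -0.8  0.1] rackx 133.0 racky 34.6 z 132.3 w 0.276
```

```bash
python3 -m handwheel '[[[-0.8,0,0.6],0,255],[[-0.8,0,0.6],0,255]]'>/dev/null;python3 ax.py
```

```text
t 12.55 axialF -0.13 F [ 0.   0.2 -0.6] rackx 132.1 racky 34.7 z 131.6 w 0.278
```

```bash
python3 -m handwheel '[[[-0.8,0,0.6],0,255],[[-0.8,0,0.6],0,255]]'>/dev/null;python3 ax.py; python3 look.py 8 scene
```

```text
t 12.8 axialF -0.66 F [-0.1 -0.5 -0.5] rackx 131.2 racky 34.7 z 130.9 w 0.279
```

View pics/scene8.png

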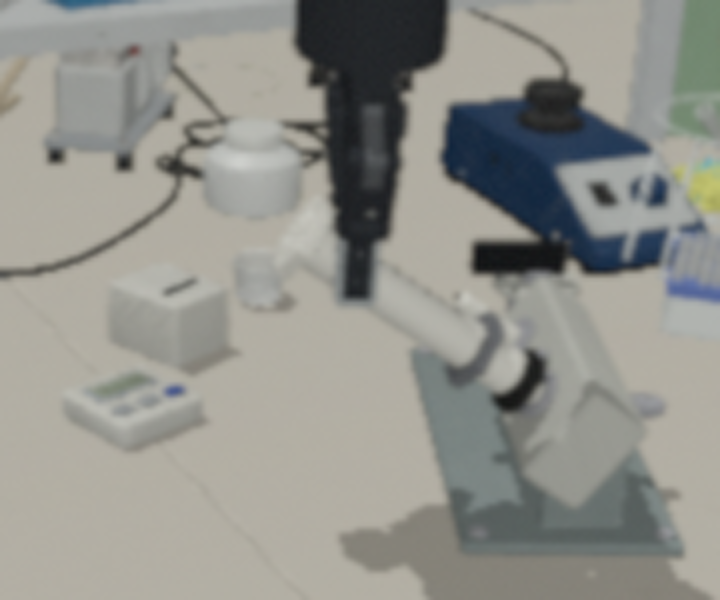

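```bash
python3 -m handwheel '[[[-0.8,0,0.5],0,255],[[-0.8,0,0.5],0,255]]'>/dev/null;python3 ax.py
```

```text
t 13.1 axialF 0.15 F [ 0.3  0.4 -0.4] rackx 130.4 racky 34.7 z 130.4 w 0.274
```

```bash
python3 -m handwheel '[[[-0.8,0,0.5],0,255],[[-0.8,0,0.5],0,255]]'>/dev/null;python3 ax.py
```

```text
t 13.35 axialF -0.37 F [ 1.1  0.  -1.3] rackx 129.5 racky 34.8 z 129.8 w 0.275
```

```bash
python3 -m handwheel '[[[-0.8,0,0.5],0,255],[[-0.8,0,0.5],0,255]]'>/dev/null;python3 ax.py
```

```text
t 13.6 axialF 0.07 F [-0.1  0.3 -0.2] rackx 128.7 racky 34.8 z 129.2 w 0.282
```

```bash
python3 -m handwheel '[[[-0.8,0,0.5],0,255],[[-0.8,0,0.5],0,255]]'>/dev/null;python3 ax.py
```

```text
t 13.85 axialF 2.72 F [0.5 2.2 1.6] rackx 128.4 racky 34.7 z 129.2 w 0.278
```

```bash
python3 -m handwheel '[[[-0.8,0,0.5],0,255],[[-0.8,0,0.5],0,255]]'>/dev/null;python3 ax.py
```

```text
t 14.1 axialF 4.98 F [0.6 4.4 2.6] rackx 128.3 racky 34.7 z 129.2 w 0.273
```

```bash
python3 look.py 9 scene
python3 -c "
import cv2;a=cv2.imread('pics/scene9.png');cv2.imwrite('pics/s9z.png',cv2.resize(a[230:430,420:620],(600,600),interpolation=cv2.INTER_CUBIC))"
```

```text
(no output)
```

View pics/s9z.png

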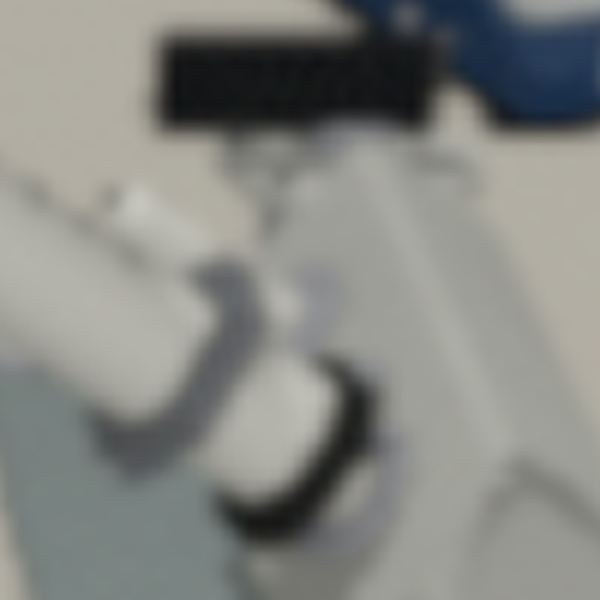

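```bash
python3 -m handwheel '[[[0,0,0],0,200],[[0,0,0],0,150],[[0,0,0],0,60],[[0,0,0],0,0],[[0,0,0],0,0],[[0,0,0],0,0],[[0,0,0],0,0]]';python3 ax.py; python3 look.py 10 scene; python3 go.py 500 50 250 65
```

```text
time: 15.02
tcp_pos: [503.6, 79.7, 129.2]
tcp_rot: [0.843, 0.538, 0.005, -0.0]
contact_force: [-0.6, 0.7, 0.0]
gripper_width: 1.004
t 15.03 axialF 0.3 F [-0.6  0.7  0. ] rackx 128.3 racky 34.7 z 129.2 w 1.004
t 15.07 pos [503.6  79.7 129.3] yaw 65.13 tool z [ 0.009  0.006 -1.   ] F [ 0.9  0.  -0.2] w 1.002 q [0.04 0.03 1.63 0.01 1.47 0.48]
shift [ -27.4    9.9 -120.9] spin 0.1
```

View pics/scene10.png

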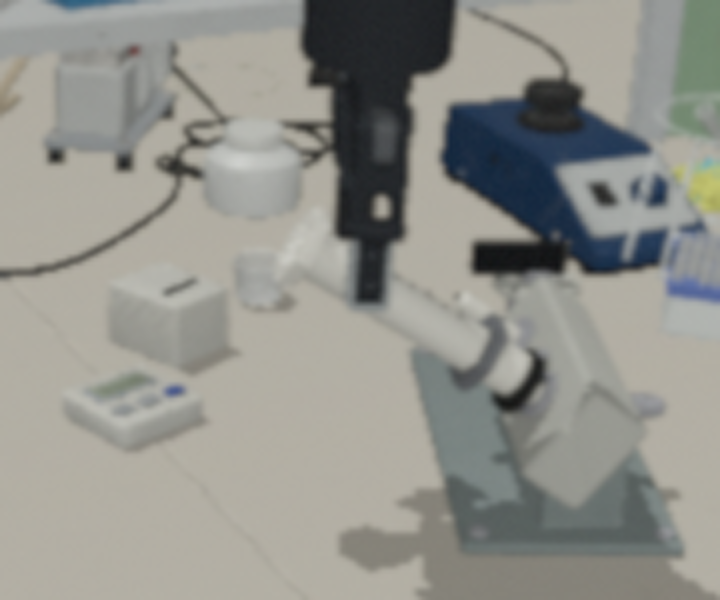

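```bash
python3 -m handwheel '[[[0,0,-30],0,0],[[0,0,-80],0,0],[[0,0,-115],0,0],[[0,0,-115],0,0]]'; python3 look.py 11 top scene; python3 go.py 599 -106 150 68
```

```text
time: 15.58
tcp_pos: [504.3, 79.1, 248.3]
tcp_rot: [0.843, 0.538, 0.009, 0.002]
contact_force: [-0.2, 0.2, 0.2]
gripper_width: 0.999
t 15.68 pos [502.4  79.  243.8] yaw 65.13 tool z [ 0.008  0.006 -1.   ] F [-0.6  0.5  0.1] w 1.001 q [ 0.04 -0.01  1.45  0.01  1.7   0.48]
shift [-128.1  165.    93.5] spin -2.9
```

View pics/top11.png

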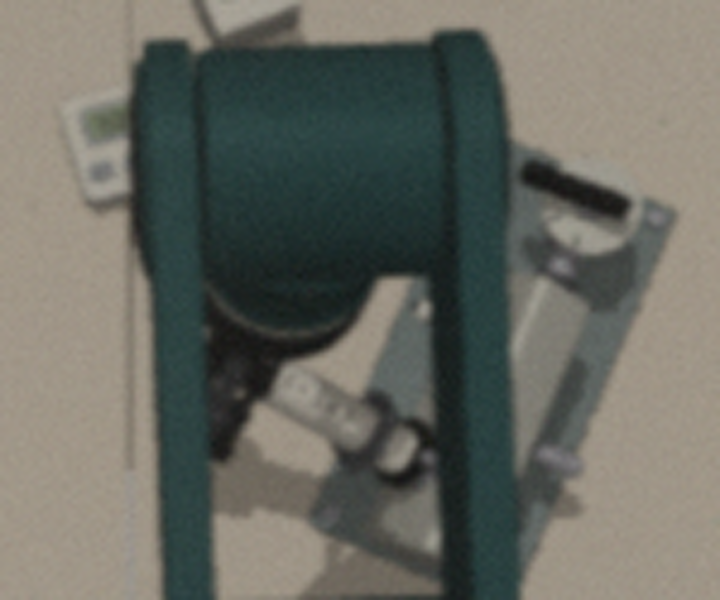

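View pics/scene11.png

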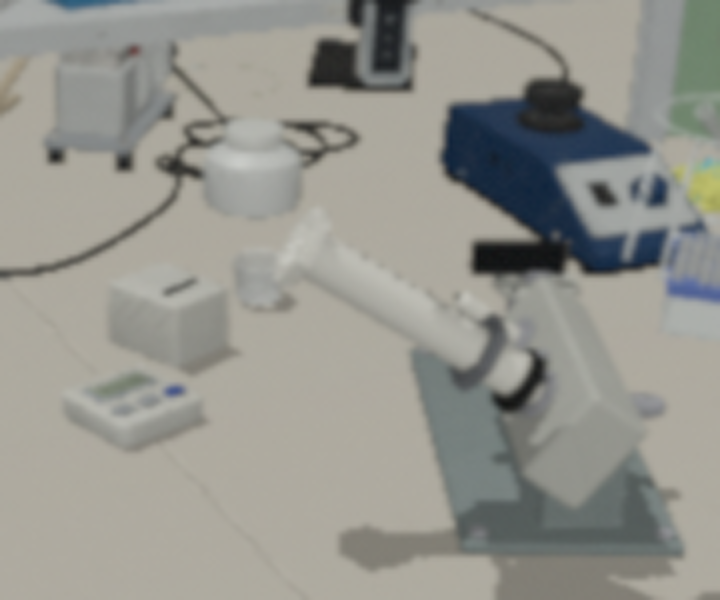

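Run:
```python
from h import *
np.set_printoptions(precision=1,suppress=True)
T=load("top0");S=load("scene0")
for nm,d,box,z in(("T",T,(355,180,385,200),96),("S",S,(345,175,375,190),85)):
    x0,y0,x1,y1=box
    im=cv2.resize(d["color"][y0:y1,x0:x1],None,fx=8,fy=8,interpolation=cv2.INTER_CUBIC)
    g=cv2.cvtColor(im,cv2.COLOR_RGB2GRAY)
    m=(g<(g.min()+0.45*(np.median(g)-g.min()))).astype(np.uint8)
    cs,_=cv2.findContours(m,0,1);c=max(cs,key=cv2.contourArea)
    r=cv2.minAreaRect(c);b=cv2.boxPoints(r)
    b=(b+.5)/8-.5+[x0,y0];print(nm,r,b)
    W=ray(d,b,z);print(W)
    e=[W[(i+1)%4]-W[i] for i in range(4)];
    for v in e[:2]: print(np.linalg.norm(v),np.degrees(np.arctan2(v[1],v[0]))%180)
    print("centre",W.mean(0))
# plate edges: long edges lines in top
im=T["color"].astype(int)
hsv=cv2.cvtColor(T["color"],cv2.COLOR_RGB2HSV)
print(hsv[205,345],hsv[230,300],hsv[250,322])
m=((T["color"][...,2].astype(int)-T["color"][...,0])>0).astype(np.uint8)
m[:165]=0;m[285:]=0;m[:,:300]=0;m[:,415:]=0
m=cv2.morphologyEx(m,cv2.MORPH_OPEN,np.ones((3,3)))
cs,_=cv2.findContours(m,0,1);c=max(cs,key=cv2.contourArea)
r=cv2.minAreaRect(cv2.convexHull(c));b=cv2.boxPoints(r);print("plate rect",r)
W=ray(T,b,8);print(W)
for i in range(4):
    v=W[(i+1)%4]-W[i];print(np.linalg.norm(v),np.degrees(np.arctan2(v[1],v[0]))%180)
cv2.imwrite("pics/m.png",cv2.resize(m[165:285,300:415]*255,None,fx=4,fy=4))
# bigger view of disc
cv2.imwrite("pics/disc.png",cv2.resize(T["color"][178:208,352:392,::-1],None,fx=18,fy=18,interpolation=cv2.INTER_CUBIC))
```

```text
T ((115.93046569824219, 76.88313293457031), (186.1322479248047, 42.91594314575195), 22.380136489868164) [[357.3 187.2]
 [359.3 182.3]
 [380.8 191.1]
 [378.8 196.1]]
[[ 607.9  -61.1   96. ]
 [ 620.7  -66.6   96. ]
 [ 598.  -119.9   96. ]
 [ 585.2 -114.4   96. ]]
13.92737789246506 156.9114863136913
58.01261139649656 66.931650937905
centre [603.  -90.5  96. ]
S ((120.0, 67.0), (64.0, 174.0), 90.0) [[348.7 178.9]
 [370.4 178.9]
 [370.4 186.9]
 [348.7 186.9]]
[[ 645.8  -90.8   85. ]
 [ 625.6 -142.6   85. ]
 [ 581.8 -112.    85. ]
 [ 601.4  -62.4   85. ]]
55.56634793846419 68.65730838001674
53.39687600703522 145.05168558800762
centre [ 613.7 -101.9   85. ]
[80 16 95] [ 20  43 143] [75 16 93]
plate rect ((351.26727294921875, 197.04310607910156), (17.857677459716797, 34.79621124267578), 23.198589324951172)
[[568.3 -16.8   8. ]
 [655.8 -55.2   8. ]
 [636.5 -98.8   8. ]
 [549.4 -59.9   8. ]]
95.62707534721599 156.3132205200229
47.66531402192903 66.07740029864584
95.42051454390193 155.99024136413874
47.12702446238217 66.32768170269244
```

View pics/disc.png

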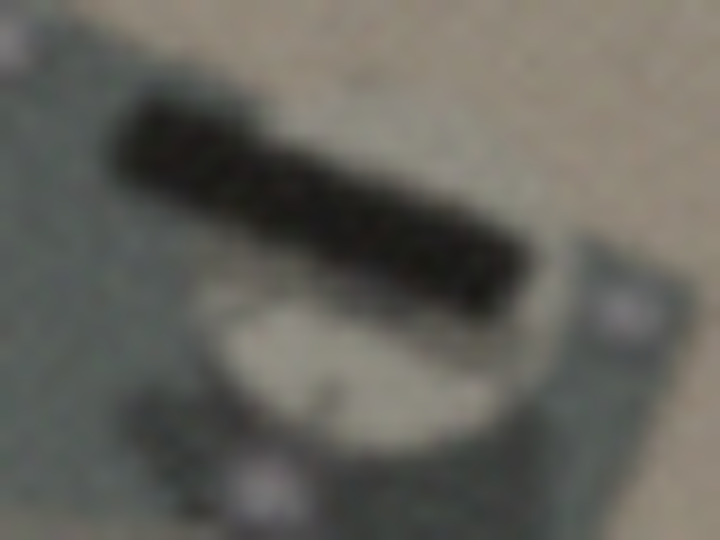

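View pics/m.png

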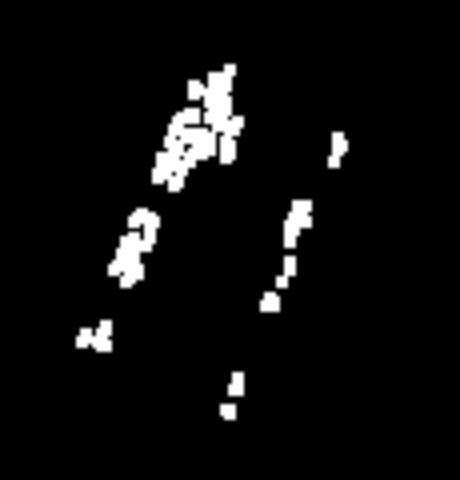

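Run:
```python
from h import *
T=load("top0");S=load("scene0")
c=np.array([(262,77),(435,152),(275,538),(95,462)])/5+[299.5,164.5]
W=ray(T,c,9);print(W.round(1))
for i in range(4):
    v=W[(i+1)%4]-W[i];print(np.linalg.norm(v).round(1),np.degrees(np.arctan2(v[1],v[0]))%180)
a=np.radians(65.5);R=np.array([[np.cos(a),-np.sin(a)],[np.sin(a),np.cos(a)]])
# ticks / disc centre candidates
print("handle end pts T", ray(T,[(359.0,185.2),(379.2,193.2)],96).round(1))
```

```text
[[ 649.1  -60.2    9. ]
 [ 608.  -151.7    9. ]
 [ 402.5  -61.2    9. ]
 [ 442.    31.9    9. ]]
100.2 65.83709847373619
224.6 156.2342497070438
101.1 66.99325178561908
226.6 156.01914068597793
handle end pts T [[ 613.1  -65.6   96. ]
 [ 592.6 -115.7   96. ]]
```

```bash
python3 - <<'E'
from h import *
T=load("top0");S=load("scene0")
out=[]
for ax in((598.5,-103),(599.4,-105.8)):
  for d,(x0,y0,x1,y1) in((T,(350,175,390,210)),(S,(340,170,380,205))):
    f=9;im=cv2.resize(d["color"][y0:y1,x0:x1,::-1],None,fx=f,fy=f,interpolation=cv2.INTER_CUBIC)
    a=np.radians(66.5);u=np.array([np.cos(a),np.sin(a),0]);v=np.array([-u[1],u[0],0])
    A=np.array([*ax,0.])
    for z in(74,96):
        P=[A+u*s+v*t+[0,0,z] for s,t in((42,5),(42,-5),(-18,-5),(-18,5))]
        q=((proj(d,P)-[x0,y0]+.5)*f).astype(int);cv2.polylines(im,[q],True,(0,0,255) if z==96 else (0,255,0),1)
    P=[A+[0,0,70]+25*(np.cos(t)*u+np.sin(t)*v) for t in np.linspace(0,6.28,40)]
    q=((proj(d,P)-[x0,y0]+.5)*f).astype(int);cv2.polylines(im,[q],True,(255,0,0),1)
    out.append(im)
cv2.imwrite("pics/ov.png",np.vstack([np.hstack(out[:2]),np.hstack(out[2:])])[:600*2])
a=cv2.imread("pics/ov.png");print(a.shape)
E
python3 -c "
import cv2;a=cv2.imread('pics/ov.png');cv2.imwrite('pics/ov2.png',a[:600,:800])"
```

```text
(630, 720, 3)
```

View pics/ov2.png

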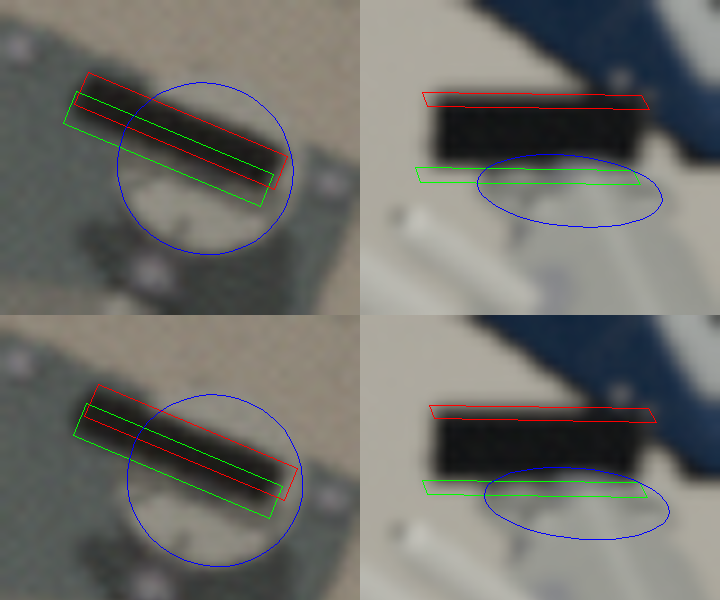

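```bash
python3 -m handwheel '[[[-40,50,0],-1.4,165],[[-80,105,0],-1.4,165],[[-126,162,20],-1.4,165],[[-126,162,70],-1.4,165],[[-126,162,110],-1.4,165],[[-126,162,120],-1.4,165],[[-126,162,120],-1.4,165],[[-126,162,120],-1.4,165]]'; python3 look.py 12 scene top; python3 go.py 598.5 -103.5 76 66.5
```

```text
time: 16.68
tcp_pos: [598.7, -102.6, 125.9]
tcp_rot: [0.836, 0.549, 0.007, 0.001]
contact_force: [-0.8, -0.3, -1.2]
gripper_width: 0.352
t 16.77 pos [ 598.7 -102.7  126.1] yaw 66.57 tool z [ 0.013  0.005 -1.   ] F [ 1.  -0.4 -0.2] w 0.351 q [-0.27  0.25  1.4   0.01  1.49  0.14]
shift [-1.3 -0.3 50.1] spin 0.1
```

View pics/scene12.png

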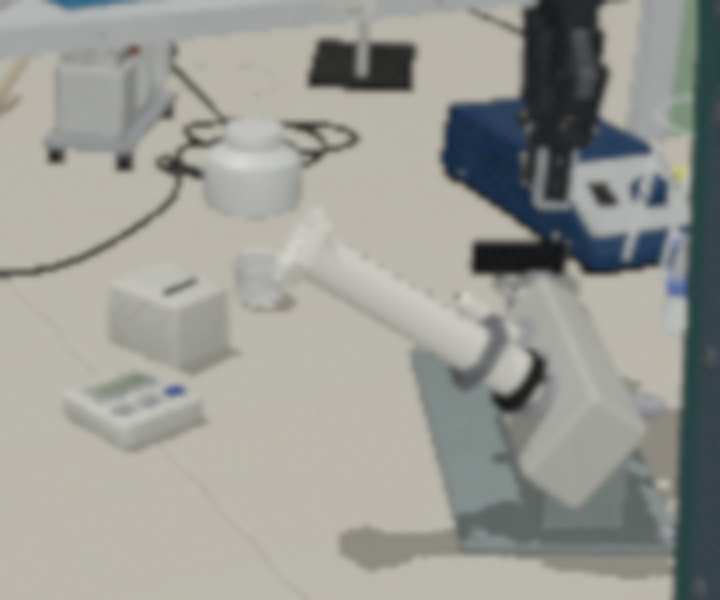

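View pics/top12.png

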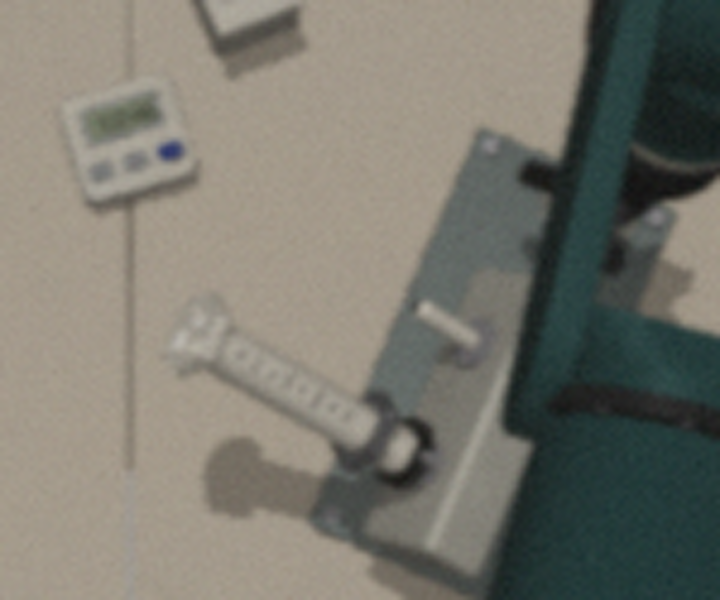

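```bash
python3 -m handwheel '[[[-1.3,-0.3,20],0,165],[[-1.3,-0.3,40],0,165],[[-1.3,-0.3,50],0,165],[[-1.3,-0.3,50],0,165],[[-1.3,-0.3,50],0,165]]'; python3 look.py 13 scene
```

```text
time: 17.4
tcp_pos: [599.3, -103.7, 77.4]
tcp_rot: [0.836, 0.549, 0.007, 0.002]
contact_force: [0.4, 1.0, 0.5]
gripper_width: 0.352
```

View pics/scene13.png

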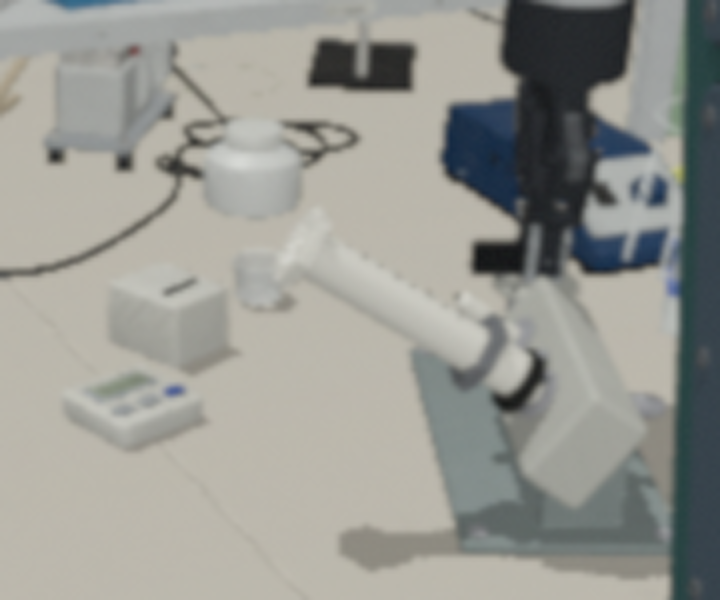

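```bash
python3 -m handwheel '[[[0,0,0],0,255],[[0,0,0],0,255],[[0,0,0],0,255],[[0,0,0],0,255],[[0,0,0],0,255]]'; python3 go.py 598.5 -103.5 76 111
```

```text
time: 18.08
tcp_pos: [601.8, -104.8, 78.9]
tcp_rot: [0.836, 0.549, 0.009, 0.005]
contact_force: [5.5, -3.0, -1.3]
gripper_width: 0.098
t 18.07 pos [ 601.8 -104.8   78.9] yaw 66.57 tool z [ 0.021  0.002 -1.   ] F [ 5.5 -3.  -1.3] w 0.098 q [-0.27  0.28  1.45  0.01  1.39  0.14]
shift [-0.1 -3.6  2.8] spin -44.4
```

```bash
python3 -m handwheel '[[[0,0,0],-6,255],[[0,0,0],-12,255],[[0,0,0],-18,255],[[0,0,0],-24,255],[[0,0,0],-30,255],[[0,0,0],-36,255],[[0,0,0],-41,255],[[0,0,0],-44.7,255],[[0,0,0],-44.7,255],[[0,0,0],-44.7,255]]'; python3 go.py 598.5 -103.5 76 111
```

```text
time: 19.32
tcp_pos: [601.7, -104.8, 78.9]
tcp_rot: [0.565, 0.825, 0.007, 0.008]
contact_force: [0.2, 0.0, -0.4]
gripper_width: 0.1
t 19.32 pos [ 601.7 -104.8   78.9] yaw 111.21 tool z [ 0.021  0.002 -1.   ] F [ 0.2  0.  -0.4] w 0.1 q [-0.27  0.28  1.45  0.01  1.39 -0.64]
shift [ 2.4 -2.6  2.8] spin 0.2
```

```bash
python3 -m handwheel '[[[0,0,0],0,190],[[0,0,0],0,175],[[0,0,0],0,175],[[0,0,-20],0,175],[[0,0,-60],0,175],[[0,0,-110],0,175],[[0,0,-150],0,175]]';python3 go.py 450 -300 230 66
```

```text
time: 20.2
tcp_pos: [598.8, -105.2, 231.4]
tcp_rot: [0.565, 0.825, 0.007, 0.009]
contact_force: [1.0, 0.3, 0.9]
gripper_width: 0.314
t 20.2 pos [ 598.8 -105.2  231.4] yaw 111.21 tool z [ 0.023  0.001 -1.   ] F [1.  0.3 0.9] w 0.314 q [-0.27  0.2   1.24  0.01  1.68 -0.64]
shift [-127.8 -209.2   -2.3] spin 45.2
```

```bash
python3 -m handwheel '[[[-25,-42,0],0,175],[[-51,-84,0],0,175],[[-77,-125,0],0,175],[[-102,-167,0],0,175],[[-128,-209,0],0,175],[[-128,-209,0],0,175]]'; python3 look.py 14 top scene
python3 - <<'E'
from h import *
a=load("top14");cv2.imwrite("pics/disc2.png",cv2.resize(a["color"][178:208,352:392,::-1],None,fx=18,fy=18,interpolation=cv2.INTER_CUBIC))
E
```

```text
time: 20.95
tcp_pos: [448.4, -302.5, 227.9]
tcp_rot: [0.567, 0.824, 0.007, 0.009]
contact_force: [-0.2, 0.2, 0.8]
gripper_width: 0.313
```

View pics/disc2.png

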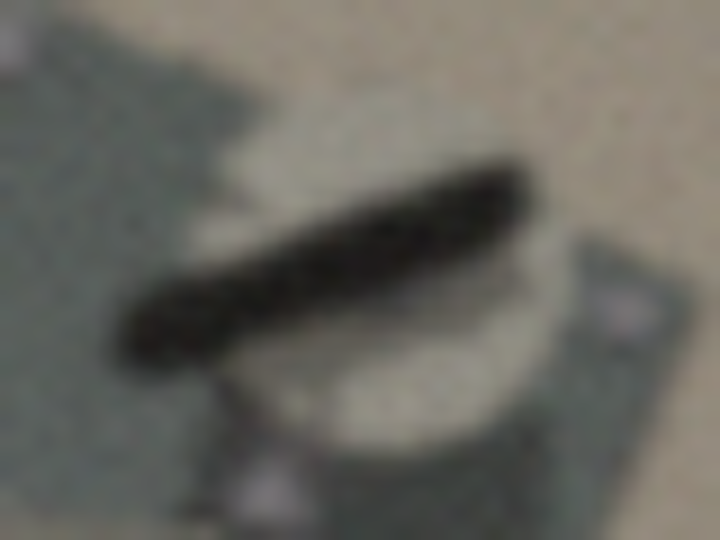

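View pics/top14.png

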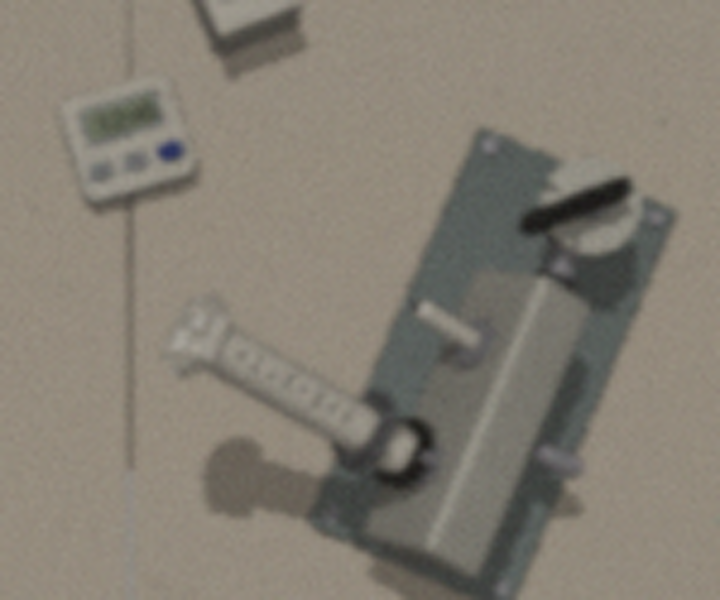

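View pics/scene14.png

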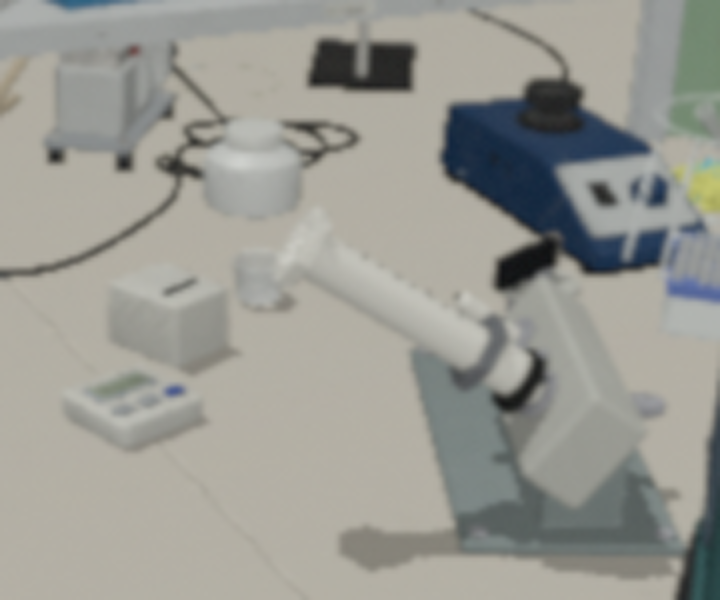

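Both look right; I'll measure the handle's yaw before and after with the same method.

Run:
```python
from h import *
for n in("top0","top14"):
    d=load(n);x0,y0,x1,y1=355,180,385,201
    for th in(.35,.45,.55):
        im=cv2.resize(d["color"][y0:y1,x0:x1],None,fx=8,fy=8,interpolation=cv2.INTER_CUBIC)
        g=cv2.cvtColor(im,cv2.COLOR_RGB2GRAY).astype(float)
        m=(g<(g.min()+th*(np.median(g)-g.min()))).astype(np.uint8)
        cs,_=cv2.findContours(m,0,1);c=max(cs,key=cv2.contourArea)
        M=cv2.moments(c);ang=.5*np.arctan2(2*M["mu11"],M["mu20"]-M["mu02"])
        cc=np.array([M["m10"],M["m01"]])/M["m00"];u=np.array([np.cos(ang),np.sin(ang)])*60
        p=(np.array([cc-u,cc+u])+.5)/8-.5+[x0,y0]
        W=ray(d,p,94);v=W[0]-W[1];print(n,th,np.degrees(np.arctan2(v[1],v[0])).round(1),W.mean(0).round(1))
```

```text
top0 0.35 67.6 [603.4 -90.6  94. ]
top0 0.45 67.5 [603.4 -90.5  94. ]
top0 0.55 67.3 [603.3 -90.4  94. ]
top14 0.35 111.5 [593.8 -90.6  94. ]
top14 0.45 111.4 [593.8 -90.6  94. ]
top14 0.55 111.3 [593.6 -90.5  94. ]
```

```bash
python3 -c "
from bench import manip
print(manip.sense()['time'],manip.close_job())"
```

```text
the job is handed in; nothing more can be done
21.05 None
```

The cylinder is hanging upside down on the long peg, and the valve is set to about half open. I handed the job in at 21.05 s, with the arm clear of everything.

- **Cylinder:** I gripped it near the foot, hooked its mouth over the peg tip and lifted, which tilted it to the peg's slope. I then slid it down in small steps until it pressed on the collar with about 5 N, roughly 11 mm from the root. After I let go it stayed in place, with the mouth against the collar in both camera views.
- **Valve:** The camera showed the handle's direction at 67.5° before turning and 111.4° after, so it moved about 44°. My measurements of the rack's direction range from 65.2° to 67°, which puts the handle at 44.4° to 46.2°. I couldn't check it against the middle tick mark because the bar covers it.
- **Disagreement:** When the jaws closed on the handle they pulled the arm about 2.7 mm sideways, with a force of about 6 N. The valve axis the camera gave me was therefore off by that much from where the bar settled in the jaws. The turn itself ended with almost no force.
- **Other items:** The timer looked unmoved in the last pictures. The last views I looked at did not include the tape roll, but nothing went near it.

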